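# Open the soap tub: press the snap tab, push the cover off

### The arm

A 6-joint arm with a two-finger parallel gripper is mounted at the origin on the work surface. World frame = base frame: x ahead of the robot, y to its left, z up, the work surface at z = 0. Lengths are in m, angles in rad, forces in N, time in s.
With the tool pointing down it reaches from about 0.35 to 0.975 m from the base axis. Payload 4.9 kg.
Tool frame: the origin (TCP) lies on the centre line of the jaws, within the pads' length; the fingertips stand 25 mm ahead of it and the grasp point (between the pads) lies 6 mm ahead of it; z points along the fingers, y is the line along which they close (so a half turn about z gives the same grasp; the last joint's range is limited). The gripper opens to 85 mm and grips with 20 to 120 N. Pads are 22 mm wide; open, the fingers measure 114 mm over their backs; the gripper's body (76 mm by 85 mm) begins 54 mm behind the grasp point. The pads swing forward as they close: fully open they stand 13 mm farther back than shut.
Start: joints at [-1.247, 0.053, 1.613, -0, 1.476, -0.119], TCP at [0.268, -0.565, 0.256] pointing down, gripper open.
Joint ranges: [-3.01, 3.01], [-1.01, 2.22], [0.06, 2.58], [-1.02, 4.17], [0.09, 2.62], [-3.14, 3.14]. Speed limits (rad/s): [2.57, 2.57, 3.14, 3.14, 3.14, 3.14].

### API

Orientations are given as a 3x3 rotation matrix whose columns are the frame's x, y, z axes.
In Python, from rig import telemetry, get_image, get_calibration, bot gives the robot as it stands.
- The arm moves only by the shell command python3 -m creep 'ROWS' [FORCE]. ROWS is JSON, a list of rows, each a list of 7 numbers: the turn, a rotation vector about the tool's x, y, z as a fraction of full scale, then the shift along the tool's x, y, z as a fraction of full scale, then the closure, from -1 (fully open) to 1 (shut), so that 0 is half open. In form: [[wx, wy, wz, tx, ty, tz, gripper], ...]. A call has 1 to 8 rows; each row shifts and turns the commanded pose from where the row before left it, along the tool's axes as they then stand; what a row does not reach is not made up. Full scale, the value 1, is 500 mm for a shift and 360 degrees for a turn. A row lasts 1/12 s, in which the tool goes at most 41.7 mm and 7.16 degrees, less where a joint would pass 70% of its speed; a pose out of reach is approached as far as the arm can. A call with a number of a shift or a turn outside -1 to 1 is refused whole. A call with a gripper value outside its range is refused whole. The fingers move at their own pace and stop on an object; FORCE is the grip in N (left out, the last holds). Time passes only in rows, so rows that do not move let the fingers close. It gives the time, the measured TCP pose, the force, the opening and the grip force at its end, in the units of the state.
- telemetry.read_state(): the state, without advancing time (a new reading comes with each control period).
- get_image(name): name is "side" or "top"; returns the picture (384x512x3 uint8, red, green, blue); there is no depth.
- get_calibration(name): a dict with "intrinsics" (3x3 intrinsics, pixels), "k1" (the pictures are not rectified: a ray, as slopes to the right and down, at radius r is drawn at 1 + k1 r^2 times it, then the intrinsics apply), "position" and "rotation" of the camera in the world. Camera axes: x right, y up, looking along -z (the intrinsics and any distortion apply to the point x, -y, -z); pixel columns grow to the right and rows downward; lengths in m; the calibration is good to about 2 mm. A picture is of the moment at which its call begins. get_calibration takes no time and is no camera call.
- bot.finish_job(): hands the job in; it is judged then, once.
The state is a dict: "time": time; "joint_pos": joint angles; "dq": joint speeds; "tau": joint torques, N m; "tcp_pos": TCP position; "eef_rot": TCP orientation; "force": force on the tool from outside, world axes, zero at the start; "torque": the same for the moment, N m; "width": finger opening in m; "gripper_force": force on a finger pad.
Only numpy, scipy, OpenCV 4.12 (cv2) and the standard library are available. Lean on these libraries where they do the work, as an engineer would, in place of code of your own. Each camera call takes 0.05 s, during which the arm holds its last target. There are 200 camera calls.

### The job

Open the soap tub on the shop counter: first press the snap tab in the deck down until it is flush and stays in, then push the released cover along its rails until the whole opening is uncovered, and leave the cover lying flat on the tub. Do not lift the cover, and leave the bucket, jar and brush around the tub where they are.

Things in the scene. Friction and masses are not known exactly. Their poses are not given: they have to be found in the camera images.
- tub: White plastic tub, fixed, any yaw, 250 (x) x 150 (y) x 110 mm high. Origin: centre of its underside, z up. The cover is pushed along tub +x. Flat top (deck) at z = 110 mm. On it two rails along x, 105 mm apart inside, 14 mm high, 8 mm thick, and equally high cross stops, inner faces at x = -103 and +117 mm. The cover starts over the opening; the bare deck with the tab (+x half) is where it goes.
- opening (a point): Centre of the opening in the deck, at deck height, at tub x = -50 mm. The opening is 80 mm (tub x -90 to -10) by 70 mm (y -35 to 35), with soap bars in it.
- cover: Grey loose sliding cover, about 0.15 kg, 100 (x) x 102 mm (y), between the rails, axes parallel to the tub's. Origin: centre of its underside, on the deck, at tub x about -50 mm when shut. Plate 3 to 9 mm above the deck on side runners; passes over a flush tab. Blocked by the tab until that is 9 mm down. Opening fully uncovered when the origin is past tub x = +40 mm; the end stop halts it at +67.
- rib (a point): Middle of the top edge of the upright rib across the middle of the cover: 60 mm wide (y), 8 mm thick (x), rising from 9 to 31 mm above the deck. A fingertip set down on the -x side of the rib pushes the cover by it; 46 mm of plate lie behind it.
- tab (a joint): How far the snap tab is pressed down (m): 0 = standing 12 mm proud of the deck (it may start up to 3 mm down), 0.012 = flush with the deck, 0.013 = end stop. It slides straight down, takes about 5 to 6 N and stays where it is pushed, with no spring back.
- tab_pad (a point): Where to press the tab: on its top face, moving with it, 31 mm towards +x from the tub's centre. The tab is a grey tongue in a slot of the deck, 50 (x, from 2 to 52 mm) x 26 mm (y), next to the cover's leading edge.
- bucket: Bystander: small steel bucket, 72 mm wide, 70 mm high, with a thin bail up to 106 mm; stands beside the tub. Origin: centre of its underside.
- jar: Bystander: glass jar with wooden lid, 72 mm wide, 105 mm high; stands beside the tub. Origin: centre of its underside.
- brush: Bystander: wooden brush, 170 mm long, lying on the counter near one end of the tub. Origin on its underside.

How it is judged:
By the outcome, as a careful person would: the job done as asked, in the order asked, and still so for the second after the job is handed in, with the robot touching nothing.
It also fails if it takes over 38 s, if anything falls off the work surface, if the arm or the gripper's body presses on something with over 40 N, if the wrist force passes 120 N, or if a joint passes its speed limit or range.

## Working session

There is one attempt and no reset: what is moved stays moved. The work goes in short steps, Python scripts to look and compute and a shell command to move; the robot and the scene stay as the last step left them, time stands still between calls to the robot, and variables do not carry over. Pictures are saved under pics/ and viewed, at most 10 in all, crops included, and the job is handed in when it is done.

```bash
mkdir -p pics; python3 - <<'E'
from rig import telemetry,get_image,get_calibration
import cv2,numpy as np
for n in("side","top"):
    cv2.imwrite(f"pics/{n}0.png",cv2.cvtColor(get_image(n),cv2.COLOR_RGB2BGR)); c=get_calibration(n); print(n,c)
s=telemetry.read_state();print(s['time'],s['tcp_pos'],s['eef_rot'],s['width'])
E
```

```text
side {'intrinsics': array([[357.1797932 ,   0.        , 255.61879535],
       [  0.        , 357.1797932 , 189.2222826 ],
       [  0.        ,   0.        ,   1.        ]]), 'k1': -0.11388716235508935, 'position': array([ 0.36140247, -0.39968003,  0.63344138]), 'rotation': array([[ 0.88866396,  0.33203657, -0.31627217],
       [-0.45842523,  0.65994174, -0.59525054],
       [ 0.01107626,  0.67396484,  0.73868038]])}
top {'intrinsics': array([[465.96130534,   0.        , 261.14432024],
       [  0.        , 465.96130534, 185.37872288],
       [  0.        ,   0.        ,   1.        ]]), 'k1': -0.17059096163177856, 'position': array([0.417262  , 0.00244789, 0.98798788]), 'rotation': array([[ 0.00435004,  0.98560795, -0.16899124],
       [-0.99974617,  0.00802219,  0.02105319],
       [ 0.02210587,  0.16885676,  0.98539268]])}
0.1 [ 0.26763017 -0.56425577  0.25518365] [[ 9.03545561e-01  4.28491622e-01 -5.91332559e-04]
 [ 4.28491982e-01 -9.03543942e-01  1.72209875e-03]
 [ 2.03609934e-04 -1.80937594e-03 -9.99998342e-01]] 0.08533146038485225
```

View pics/top0.png

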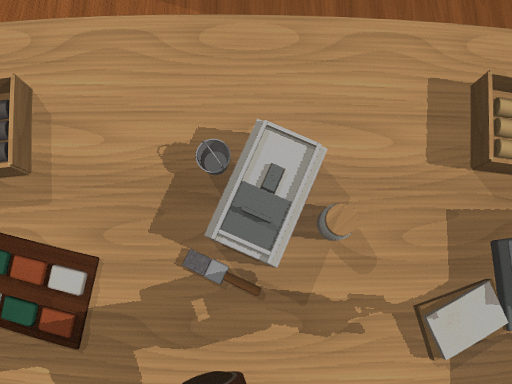

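View pics/side0.png

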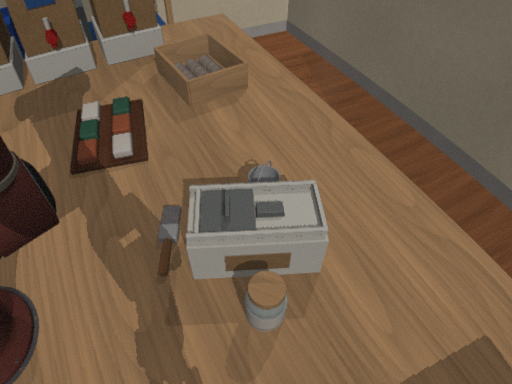

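The top view shows the tub around (267,193), with the cover around (258,212), the rib at (262,213), the tab at (272,178) and tub +x pointing up and to the right. The side view confirms it: the bucket is on the +y side, the jar on the -y side and the brush at the -x end.

```bash
cat > h.py <<'E'
import numpy as np,cv2
from rig import get_calibration
def ray(n,px,z):
    c=get_calibration(n);K=c['intrinsics'];k=c['k1'];R=c['rotation'];p=c['position']
    d=cv2.undistortPoints(np.array(px,float).reshape(-1,1,2),K,np.array([k,0,0,0.]))[:,0]
    w=np.c_[d[:,0],-d[:,1],-np.ones(len(d))]@R.T
    return p+w*((z-p[2])/w[:,2])[:,None]
def proj(n,P):
    c=get_calibration(n);q=(np.atleast_2d(P)-c['position'])@c['rotation']
    q=q*[1,-1,-1]
    return cv2.projectPoints(q,np.zeros(3),np.zeros(3),c['intrinsics'],np.array([c['k1'],0,0,0.]))[0][:,0]
E
python3 - <<'E'
from h import *
im=cv2.imread('pics/top0.png')
cv2.imwrite('pics/crop1.png',cv2.resize(im[110:275,190:350],None,fx=3.6,fy=3.6,interpolation=cv2.INTER_CUBIC))
h=cv2.cvtColor(im,cv2.COLOR_BGR2HSV)
white=((h[...,1]<45)&(h[...,2]>60)).astype(np.uint8);white[:110]=0;white[275:]=0;white[:,:205]=0;white[:,330:]=0
white=cv2.morphologyEx(white,cv2.MORPH_OPEN,np.ones((3,3)))
n,l,st,ce=cv2.connectedComponentsWithStats(white);b=1+st[1:,4].argmax();print(st[b])
for v in (80,95,110):
  dark=((h[...,2]<v)&(h[...,1]<60)).astype(np.uint8);dark[:150]=0;dark[262:]=0;dark[:,:215]=0;dark[:,:]*=1;dark[:,312:]=0
  dark=cv2.morphologyEx(dark,cv2.MORPH_OPEN,np.ones((3,3)))
  for c in cv2.findContours(dark,cv2.RETR_EXTERNAL,cv2.CHAIN_APPROX_NONE)[0]:
    if cv2.contourArea(c)>100: r=cv2.minAreaRect(c);print(v,r,cv2.boxPoints(r).round(1).tolist())
print(im[232,250],im[178,272],im[150,290],im[205,240])
E
```

```text
[  205   120   122   147 10092]
80 ((246.67123413085938, 213.623291015625), (35.83533477783203, 7.365692138671875), 24.443954467773438) [[228.8000030517578, 209.60000610351562], [231.89999389648438, 202.89999389648438], [264.5, 217.6999969482422], [261.5, 224.39999389648438]]
95 ((254.8898162841797, 217.6572265625), (55.00109100341797, 9.023773193359375), 26.053495407104492) [[228.1999969482422, 209.60000610351562], [232.1999969482422, 201.5], [281.6000061035156, 225.6999969482422], [277.6000061035156, 233.8000030517578]]
95 ((222.0, 162.0), (24.0, 14.0), 90.0) [[215.0, 150.0], [229.0, 150.0], [229.0, 174.0], [215.0, 174.0]]
110 ((261.2882080078125, 202.48007202148438), (55.5408935546875, 81.26622772216797), 23.80594253540039) [[219.5, 228.39999389648438], [252.3000030517578, 154.10000610351562], [303.1000061035156, 176.5], [270.29998779296875, 250.89999389648438]]
110 ((222.0, 162.0), (24.0, 14.0), 90.0) [[215.0, 150.0], [229.0, 150.0], [229.0, 174.0], [215.0, 174.0]]
[96 98 98] [97 99 99] [166 168 170] [ 99 101  98]
```

View pics/crop1.png

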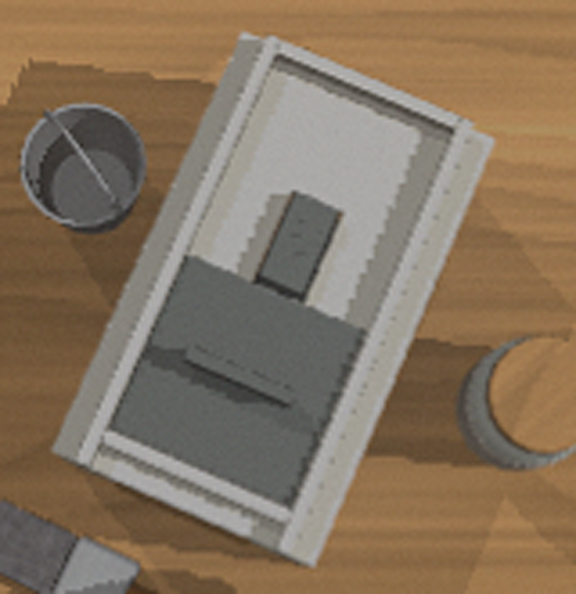

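The crop shows the cover's leading edge from crop (188,256) to (366,329) and the rib from (188,347) to (293,395). The tab's top runs from (318,201) down to about (282,284).

```bash
python3 - <<'E'
from h import *
f=lambda L:np.array(L)/3.6+[190,110]-.36
cov=ray('top',f([(188,256),(366,329)]),.119);tab=ray('top',f([(293,190),(343,212),(304,290),(262,273)]),.120)
rib=ray('top',f([(188,347),(295,390)]),.141)
rail=ray('top',f([(272,40),(468,124),(290,515),(95,462)]),.124)
print(cov,tab,rib,rail,sep='\n')
for a,b in((cov[0],cov[1]),(tab[0],tab[1]),(rib[0],rib[1]),(rail[0],rail[1]),(rail[3],rail[2]),(rail[3],rail[0]),(rail[2],rail[1]),(tab[3],tab[0]),(tab[2],tab[1])):
  d=b-a;print(np.linalg.norm(d).round(4),np.degrees(np.arctan2(d[1],d[0])).round(1),((a+b)/2).round(4))
# dominant angles: rail lines
im=cv2.imread('pics/top0.png');g=cv2.cvtColor(im,cv2.COLOR_BGR2GRAY)[110:275,200:335]
for L in cv2.createLineSegmentDetector().detect(g)[0][:,0]:
  p=L.reshape(2,2)+[200,110]
  if np.linalg.norm(p[1]-p[0])>45:
    w=ray('top',p,.124);d=w[1]-w[0];print(p.round().tolist(),(np.degrees(np.arctan2(d[1],d[0]))%180).round(1),w[:,:2].round(3).tolist())
E
```

```text
[[ 0.57488816  0.0204609   0.119     ]
 [ 0.53680441 -0.0731526   0.119     ]]
[[ 0.61072841 -0.03477095  0.12      ]
 [ 0.59906546 -0.06126934  0.12      ]
 [ 0.55708852 -0.04058006  0.12      ]
 [ 0.56595688 -0.01850564  0.12      ]]
[[ 0.52388518  0.01948307  0.141     ]
 [ 0.50230803 -0.03497233  0.141     ]]
[[ 0.69233725 -0.02329822  0.124     ]
 [ 0.64696265 -0.12823947  0.124     ]
 [ 0.43965645 -0.0332497   0.124     ]
 [ 0.46609278  0.06699331  0.124     ]]
0.1011 -112.1 [ 0.5558 -0.0263  0.119 ]
0.029 -113.8 [ 0.6049 -0.048   0.12  ]
0.0586 -111.6 [ 0.5131 -0.0077  0.141 ]
0.1143 -113.4 [ 0.6696 -0.0758  0.124 ]
0.1037 -104.8 [0.4529 0.0169 0.124 ]
0.2436 -21.8 [0.5792 0.0218 0.124 ]
0.228 -24.6 [ 0.5433 -0.0807  0.124 ]
0.0476 -20.0 [ 0.5883 -0.0266  0.12  ]
0.0468 -26.2 [ 0.5781 -0.0509  0.12  ]
[[205.0, 235.0], [276.0, 266.0]] 66.7 [[0.471, 0.088], [0.415, -0.044]]
[[267.0, 124.0], [315.0, 145.0]] 66.7 [[0.686, -0.026], [0.646, -0.12]]
[[219.0, 227.0], [256.0, 144.0]] 157.1 [[0.486, 0.061], [0.646, -0.006]]
[[316.0, 147.0], [267.0, 259.0]] 156.4 [[0.642, -0.121], [0.427, -0.028]]
[[270.0, 251.0], [220.0, 229.0]] 66.8 [[0.443, -0.033], [0.483, 0.061]]
[[277.0, 266.0], [327.0, 149.0]] 156.7 [[0.414, -0.046], [0.637, -0.142]]
[[218.0, 232.0], [269.0, 255.0]] 66.6 [[0.477, 0.064], [0.436, -0.031]]
[[313.0, 148.0], [265.0, 128.0]] 67.1 [[0.639, -0.116], [0.678, -0.023]]
[[249.0, 134.0], [204.0, 233.0]] 156.7 [[0.666, 0.007], [0.474, 0.09]]
[[260.0, 254.0], [217.0, 235.0]] 66.7 [[0.437, -0.015], [0.471, 0.065]]
[[322.0, 144.0], [266.0, 120.0]] 66.7 [[0.648, -0.132], [0.695, -0.024]]
[[263.0, 122.0], [211.0, 235.0]] 156.7 [[0.69, -0.019], [0.471, 0.076]]
```

```bash
python3 -m creep '[[0,0,-0.0191,0,0,0,1],[0,0,-0.0191,0,0,0,1],[0,0,-0.0191,0,0,0,1],[0,0,-0.0191,0,0,0,1],[0,0,-0.0191,0,0,0,1],[0,0,-0.0191,0,0,0,1],[0,0,0,0.04,0.006,0,1],[0,0,0,0.07,0.01,0,1]]'
python3 -m creep '[[0,0,0,0.076,0.0105,0,1],[0,0,0,0.076,0.0105,0,1],[0,0,0,0.076,0.0105,0,1],[0,0,0,0.076,0.0105,0,1],[0,0,0,0.076,0.0105,0,1],[0,0,0,0.076,0.0105,0,1],[0,0,0,0.076,0.0105,0,1],[0,0,0,0.076,0.0105,0,1]]'
python3 -m creep '[[0,0,0,0.076,0.0105,0,1],[0,0,0,0.076,0.0105,0,1],[0,0,0,0.076,0.0105,0,1],[0,0,0,0.076,0.0105,0,1],[0,0,0,0.076,0.0105,0,1],[0,0,0,0.05,0.0105,0,1],[0,0,0,0.03,0,0,1],[0,0,0,0,0,0,1]]'
cat >> h.py <<'E'
C=np.array([.5573,-.0270]);U=np.array([.9184,-.3955]);V=np.array([.3955,.9184])
def st():
    from rig import telemetry
    s=telemetry.read_state();p=s['tcp_pos'];R=s['eef_rot'];d=p[:2]-C
    t=p+R[:,2]*.025
    print('t',round(s['time'],2),'tub xy mm',(d@U*1e3).round(1),(d@V*1e3).round(1),'tip z over deck',((t[2]-.11)*1e3).round(1),'F',s['force'].round(1),'w',round(s['width'],4),'yaw_y',np.degrees(np.arctan2(R[1,1],R[0,1])).round(2),'tilt',R[:2,2].round(4))
E
python3 -c "from h import *;st()"
```

```text
time: 0.77
tcp_pos: [0.2957, -0.5185, 0.2554]
eef_rot: [[0.4, 0.917, -0.001], [0.917, -0.4, 0.0], [-0.0, -0.001, -1.0]]
force: [0.8, 0.3, 0.0]
width: -0.0002
gripper_force: 0.0
time: 1.43
tcp_pos: [0.4565, -0.2531, 0.2559]
eef_rot: [[0.397, 0.918, -0.0], [0.918, -0.397, 0.0], [0.0, -0.0, -1.0]]
force: [0.6, -0.6, -1.3]
width: -0.0001
gripper_force: 0.0
time: 2.1
tcp_pos: [0.5769, -0.0536, 0.2556]
eef_rot: [[0.393, 0.92, -0.001], [0.92, -0.393, 0.001], [0.001, -0.001, -1.0]]
force: [-0.5, -0.4, 0.3]
width: 0.0002
gripper_force: 0.0
t 2.1 tub xy mm 28.5 -16.6 tip z over deck 120.6 F [-0.5 -0.4  0.3] w 0.0002 yaw_y -23.15 tilt [-0.0009  0.0012]
```

```bash
python3 -m creep '[[0,0,0,0.017,0.0025,0,1],[0,0,0,0.0165,0.0025,0.02,1],[0,0,0,0,0,0.05,1],[0,0,0,0,0,0.05,1],[0,0,0,0,0,0.05,1],[0,0,0,0,0,0.02,1],[0,0,0,0,0,0,1],[0,0,0,0,0,0,1]]'>/dev/null
python3 - <<'E'
from h import *;from rig import get_image
st()
a=cv2.cvtColor(get_image('side'),cv2.COLOR_RGB2BGR)[150:300,150:350]
b=cv2.cvtColor(get_image('top'),cv2.COLOR_RGB2BGR)[110:260,190:350]
k=dict(dsize=(400,300),interpolation=cv2.INTER_CUBIC)
cv2.imwrite('pics/p2.png',np.hstack([cv2.resize(a,**k),cv2.resize(b,**k)]))
print(proj('side',[[*(C+31*.001*U),.122],[*(C+2*.001*U),.122],[*(C+52*.001*U),.122]]))
E
```

```text
t 2.77 tub xy mm 31.5 -3.1 tip z over deck 26.0 F [0.2 1.4 1. ] w -0.0002 yaw_y -23.42 tilt [-0.0009  0.0002]
[[270.95713405 206.62842913]
 [255.38740274 207.36124718]
 [282.17429056 206.09558477]]
```

View pics/p2.png

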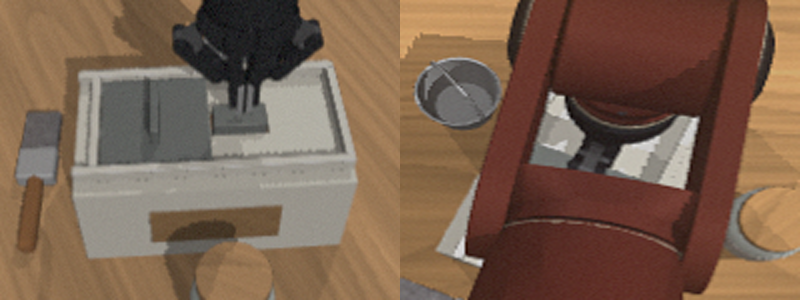

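The side view shows the closed fingers right above the tab (crop 213–269, 107–128), clear of the cover. The top view is blocked by the arm. Next I press, watching the force.

```bash
python3 -m creep '[[0,0,0,0.003,0,0,1],[0,0,0,0,0,0.012,1],[0,0,0,0,0,0.01,1],[0,0,0,0,0,0.006,1],[0,0,0,0,0,0.004,1],[0,0,0,0,0,0,1]]'>/dev/null; python3 -c "from h import *;st()"
python3 -m creep '[[0,0,0,0,0,0.004,1],[0,0,0,0,0,0.004,1],[0,0,0,0,0,0.004,1],[0,0,0,0,0,0.002,1],[0,0,0,0,0,0,1]]'>/dev/null; python3 -c "from h import *;st()"
```

```text
t 3.37 tub xy mm 31.5 -1.2 tip z over deck 10.1 F [-0.1  0.4  1.4] w 0.0001 yaw_y -23.37 tilt [-0.0004  0.0001]
t 3.78 tub xy mm 31.5 -1.2 tip z over deck 3.5 F [-2.5  0.5  4.1] w -0.0 yaw_y -23.37 tilt [-0.0001  0.0001]
```

```bash
python3 -m creep '[[0,0,0,0,0,0.003,1],[0,0,0,0,0,0.003,1],[0,0,0,0,0,0,1]]'>/dev/null; python3 -c "from h import *;st()"
python3 -m creep '[[0,0,0,0,0,0.001,1],[0,0,0,0,0,0.001,1],[0,0,0,0,0,0,1]]'>/dev/null; python3 -c "from h import *;st()"
```

```text
t 4.03 tub xy mm 31.5 -1.2 tip z over deck 0.3 F [-2.1  1.1  3.5] w -0.0001 yaw_y -23.37 tilt [-0.      0.0001]
t 4.28 tub xy mm 31.5 -1.2 tip z over deck -0.6 F [-2.6  0.5  4.5] w 0.0001 yaw_y -23.37 tilt [-0.      0.0001]
```

```bash
python3 -m creep '[[0,0,0,0,0,0.001,1],[0,0,0,0,0,0,1]]'>/dev/null; python3 -c "from h import *;st()"
python3 -m creep '[[0,0,0,0,0,0.001,1],[0,0,0,0,0,0,1]]'>/dev/null; python3 -c "from h import *;st()"
```

```text
t 4.45 tub xy mm 31.6 -1.2 tip z over deck -1.0 F [-2.7  1.2  6.1] w 0.0001 yaw_y -23.37 tilt [-0.      0.0001]
t 4.62 tub xy mm 31.6 -1.2 tip z over deck -1.0 F [-4.3  0.4  7.7] w 0.0001 yaw_y -23.37 tilt [-0.0002  0.    ]
```

The end stop was reached: the tip stands 1 mm below the deck and the force is rising. I'll raise the tool and move behind the rib.

```bash
python3 -m creep '[[0,0,0,0,0,-0.03,1],[0,0,0,0,0,-0.05,1],[0,0,0,0,0,-0.04,1],[0,0,0,0.002,-0.05,0,1],[0,0,0,0,-0.06,0,1],[0,0,0,0,-0.06,0,1],[0,0,0,0,-0.043,0,1],[0,0,0,0,0,0,1]]'>/dev/null
python3 - <<'E'
from h import *;from rig import get_image
st()
a=cv2.cvtColor(get_image('side'),cv2.COLOR_RGB2BGR)[150:300,150:350]
cv2.imwrite('pics/p3.png',cv2.resize(a,(800,600),interpolation=cv2.INTER_CUBIC))
E
```

```text
t 5.28 tub xy mm -78.1 -0.1 tip z over deck 56.6 F [0.3 0.5 0.6] w 0.0005 yaw_y -23.3 tilt [-0.0021  0.0006]
```

View pics/p3.png

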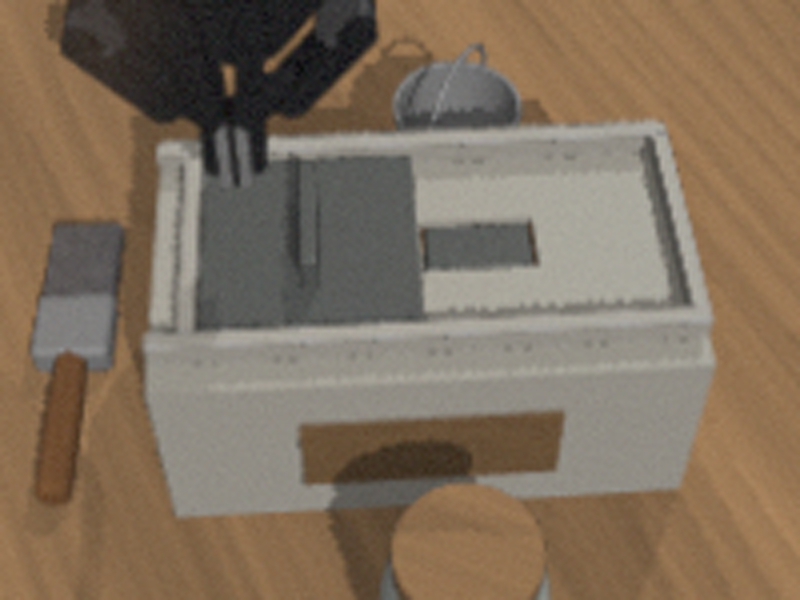

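The tab is flush at (480,245), with only its slot outline showing. The fingers are above the plate behind the rib (the rib is at (305,215)). Next I lower to about 5 mm above the plate and approach slowly.

```bash
python3 -m creep '[[0,0,0,0,0.003,0.03,1],[0,0,0,0,0,0.03,1],[0,0,0,0,0,0.017,1],[0,0,0,0,0,0.008,1],[0,0,0,0,0,0,1]]'>/dev/null; python3 -c "from h import *;st()"
python3 -m creep '[[0,0,0,0,0.008,0,1],[0,0,0,0,0.008,0,1],[0,0,0,0,0.008,0,1],[0,0,0,0,0.008,0,1],[0,0,0,0,0.008,0,1],[0,0,0,0,0,0,1]]'>/dev/null; python3 -c "from h import *;st()"
```

```text
t 5.75 tub xy mm -73.6 -0.4 tip z over deck 14.4 F [0.1 0.3 0.2] w 0.0001 yaw_y -23.39 tilt [-0.0024  0.0003]
t 6.25 tub xy mm -52.2 -0.1 tip z over deck 16.4 F [-0.3  0.3 -0.4] w 0.0001 yaw_y -23.39 tilt [ 0.0016 -0.0004]
```

```bash
python3 -m creep '[[0,0,0,0,0.014,0.003,1],[0,0,0,0,0.014,0,1],[0,0,0,0,0.014,0,1],[0,0,0,0,0.014,0,1],[0,0,0,0,0.014,0,1],[0,0,0,0,0.014,0,1],[0,0,0,0,0.014,0,1],[0,0,0,0,0,0,1]]'>/dev/null
python3 - <<'E'
from h import *;from rig import get_image
st()
a=cv2.cvtColor(get_image('side'),cv2.COLOR_RGB2BGR)[150:300,150:350]
cv2.imwrite('pics/p4.png',cv2.resize(a,(800,600),interpolation=cv2.INTER_CUBIC))
E
```

```text
t 6.92 tub xy mm -2.9 -0.3 tip z over deck 14.5 F [ 0.6 -0.8 -0.1] w 0.0 yaw_y -23.4 tilt [ 0.0012 -0.0005]
```

View pics/p4.png

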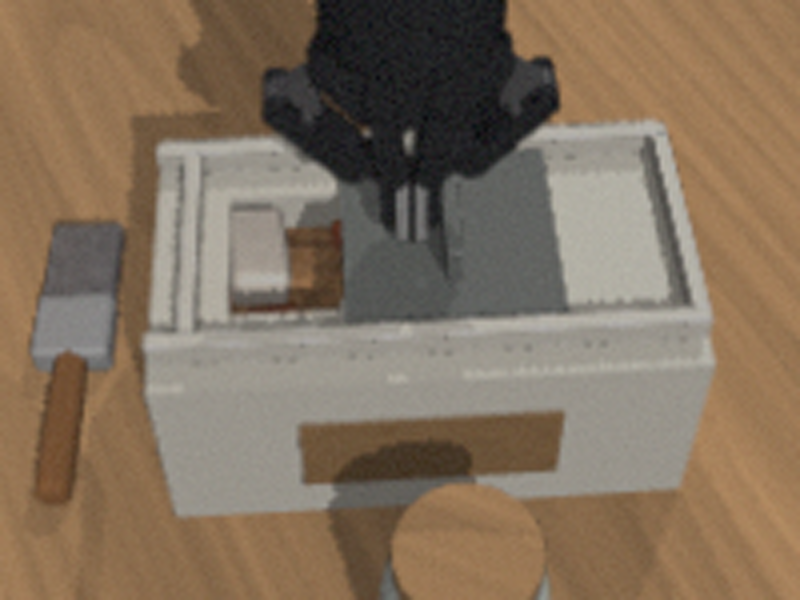

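The cover is sliding flat. Its trailing edge is at (342,240) and half of the opening is uncovered. About 44 mm remains.

```bash
python3 -m creep '[[0,0,0,0,0.014,0,1],[0,0,0,0,0.014,0,1],[0,0,0,0,0.014,0,1],[0,0,0,0,0.014,0,1],[0,0,0,0,0.014,0,1],[0,0,0,0,0.012,0,1],[0,0,0,0,0.006,0,1],[0,0,0,0,0,0,1]]'>/dev/null; python3 -c "from h import *;st()"
python3 -m creep '[[0,0,0,0,-0.01,0,1],[0,0,0,0,-0.006,-0.02,1],[0,0,0,0,0,-0.05,1],[0,0,0,0,0,-0.07,1],[0,0,0,0,0,-0.07,1],[0,0,0,0,-0.06,-0.03,1],[0,0,0,0,-0.06,0,1],[0,0,0,0,0,0,1]]'>/dev/null
python3 - <<'E'
from h import *;from rig import get_image
st()
a=cv2.cvtColor(get_image('side'),cv2.COLOR_RGB2BGR)[150:300,150:350]
cv2.imwrite('pics/p5.png',cv2.resize(a,(800,600),interpolation=cv2.INTER_CUBIC))
for x in (-10,0,10): print(x,(proj('side',[[*(C+x*.001*U+y*V),.119] for y in(-.051,.051)])-150)*4)
E
```

```text
t 7.63 tub xy mm 40.5 -0.3 tip z over deck 14.4 F [-0.5  0.5  0.2] w -0.0002 yaw_y -23.39 tilt [ 0.0006 -0.0002]
t 8.3 tub xy mm -31.7 0.3 tip z over deck 136.6 F [ 1.  -0.2 -1.7] w -0.0001 yaw_y -23.28 tilt [0.002  0.0003]
-10 [[402.32688379 324.18811145]
 [389.748064   153.92857761]]
0 [[424.9454546  323.05359775]
 [410.18686766 153.03154662]]
10 [[447.52504546 321.91150185]
 [430.59516598 152.13605938]]
```

View pics/p5.png

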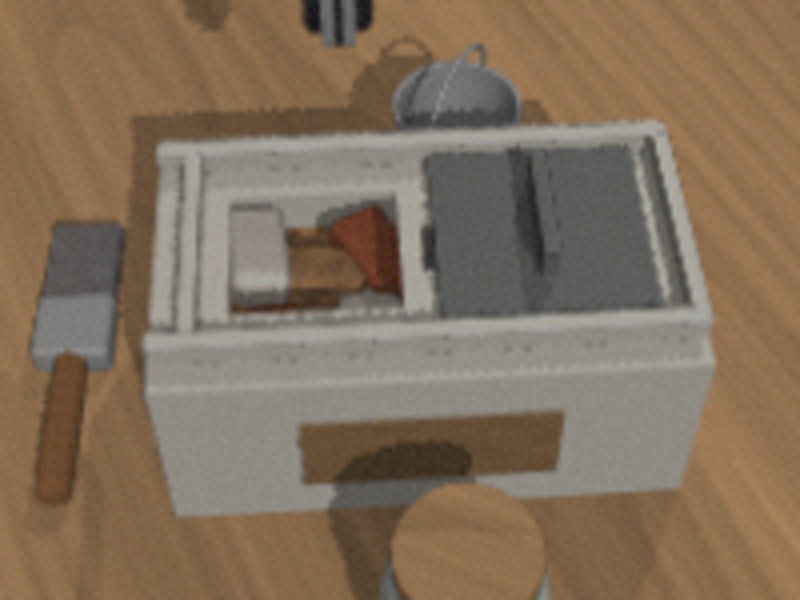

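The cover's trailing edge is at (430,235), about tub x +7, so its origin is near +57 mm. The whole opening is clear, the cover lies flat, and the bystanders haven't moved.

```bash
python3 -c "from rig import bot;print(bot.finish_job())"
```

```text
the job is handed in; nothing more can be done
None
```

The tab is pressed flush and the cover was then slid to about tub x +57 mm, lying flat with the opening fully clear and the bucket, jar and brush untouched; I handed the job in at about 8.4 s, and no verdict was returned.

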